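# Lock the dummy load into the filter's quick coupler

## Robot

A 6-joint arm with a two-finger parallel gripper is mounted at the origin on the work surface. World frame = base frame: x ahead of the robot, y to its left, z up, the work surface at z = 0. Lengths are in m, angles in degrees, forces in N, time in s.
With the tool pointing down it reaches from about 0.3 to 0.75 m from the base axis. Payload 8.5 kg.
Tool frame: the origin (TCP) lies midway between the tips of the shut fingers; the grasp point (between the pads) lies 19 mm behind it; z points along the fingers, y is the line along which they close (so a half turn about z gives the same grasp; the last joint's range is limited). The gripper opens to 88 mm and grips with 3 to 60 N. Pads are 18 mm wide; open, the fingers measure 123 mm over their backs; the gripper's body (75 mm by 187 mm) begins 45 mm behind the grasp point.
Start: joints at [53.955, 21.807, 74.336, -0, 83.858, -12.336], TCP at [0.221, 0.504, 0.239] pointing down, gripper open.
Joint ranges: [-178.18, 178.18], [-50.72, 133.34], [12.68, 142.11], [-81.47, 261.47], [9.98, 163.14], [-165.26, 165.26]. Speed limits (degrees/s): [136.94, 136.94, 180, 180, 180, 180].

## Interface

Orientations are given as a 3x3 rotation matrix whose columns are the frame's x, y, z axes.
In Python, from bench import env gives the robot as it stands.
- The arm moves only by the tool carry_out, never from a script. Its argument "rows" is a list of rows, each an object of numbers: "dx", "dy", "dz": the shift along the tool's x, y, z each as a share of 0.2 m, from -1 to 1; "wx", "wy", "wz": the turn, a rotation vector about the tool's x, y, z each as a share of pi/4 rad, from -1 to 1; "jaw": the closure, from 0 (fully open) to 1 (shut). A call has exactly 8 rows; each row is the pose to reach, as a shift and turn from the pose commanded when the call began, along the tool's axes at that moment; what a row does not reach only later rows make up. A row lasts 1/10 s, in which the tool goes at most 50 mm and 8.59 degrees, less where a joint would pass 70% of its speed; a pose out of reach is approached as far as the arm can. A call with a number of a shift or a turn outside -1 to 1 is refused whole. A call with a gripper value outside its range is refused whole. The fingers move at their own pace and stop on an object; "grip_force" is the grip in N (left out, the last holds). Time passes only in rows, so rows that repeat a pose let the fingers close, or fill a call up. It gives the time, the measured TCP pose, the force, the opening and the grip force at its end, in the units of the state.
- env.state(): the state, without advancing time (a new reading comes with each control period).
- env.camera(name): name is "scene" or "top" or "wrist"; returns (picture, depth): 384x512x3 uint8, red, green, blue; 384x512 float32, m along the optical axis (not along the pixel's ray), 0 where there is no reading.
- env.camera_params(name): a dict with "fov_y" (degrees; the focal length in pixels is half the picture's height over the tangent of half this angle, whatever the lens; pixels are square), "cx", "cy" (the principal point, pixels), "R" (3x3) and "t" (3): a world point X has camera coordinates R X + t; the wrist camera has in their place "mount" (4x4, takes a point from camera to tool coordinates, whose origin is the TCP and whose axes are the flange's). Camera axes: x right, y down, z forward; pixel columns grow to the right and rows downward; lengths in m; the calibration is good to about 2 mm. A picture is of the moment at which its call begins: read the wrist's pose just before it. camera_params takes no time and is no camera call.
- env.sign_off(): hands the job in; it is judged then, once.
Trained networks look in the newest picture that a camera, given by its name, has taken for a name from the list of things; names that differ only in an ending like _2 or _b are one class to them, and where a whole thing is asked for, a point or a joint stands for the part that bears it (a point fixed in the world has none). Each returns a list of dicts, best first, with "conf" (0 to 1); they miss things now and then, are a little off and sometimes report something else, mostly with a low value. They report only what shows in the picture. A call takes as long as a camera call. They do not tell look-alikes from the thing itself.
- env.find_in(camera, label): "position" ([x, y, z] in m, in the coordinates of the camera as it stood for that picture, good to about 4 mm: the middle of the surface that is visible of it).
- env.place_of(camera, label): "position" ([x, y, z] in m, in the coordinates of the camera as it stood for that picture, good to about 4 mm: a listed point, or the origin of a listed thing).
The state is a dict: "clock": time; "joint_positions": joint angles; "joint_vel": joint speeds; "tau": joint torques, N m; "ee_pos": TCP position; "ee_rot": TCP orientation; "contact_force": force on the tool from outside, world axes, zero at the start; "torque": the same for the moment, N m; "finger_gap": finger opening in m; "finger_force": force on a finger pad.
Only numpy, scipy, OpenCV 4.12 (cv2) and the standard library are available. Lean on these libraries where they do the work, as an engineer would, in place of code of your own. Each camera call takes 0.05 s, during which the arm holds its last target. There are 200 camera calls.

## Task

On the lab bench, draw back the spring sleeve of the coupler on the end of the filter box until it stays back by itself, and let go of it. Then take the finned termination with the slim, grooved nose, push it straight into the coupler until the sleeve springs forward and locks it there, and let go. Feel your way in and do not ram it: a push of about 10 N is plenty. Leave everything else on the bench where it is.

Things in the scene. Friction and masses are not known exactly. Their poses are not given: they have to be found in the camera images.
- filter: Fixed sheet-metal filter box, 220 long (its x) x 100 wide (y) x 72 mm high; origin at the centre of its underside, on the table. The quick coupler sticks out of its +x end (face at x = +110 mm), axis along +x, 50 mm above the table: a tube, 24 mm outside, 18 mm bore, ending 50 mm off the face, the last 4 mm flared to a 26 mm wide mouth; around it slides a ribbed sleeve. The plain stub on the other end is not used.
- port_mouth (a point): Centre of the coupler's open mouth, 50 mm off the end face and 50 mm above the table; axes as the filter's: +x points straight out of the coupler, against the way the plug goes in.
- sleeve_mid (a point): Middle of the coupler's sleeve, on the coupler's axis; moves with it (axes as the filter's). The sleeve is a ribbed ring, 36 mm outer diameter, 26 mm long; when forward its middle is 19 mm from the mouth, towards the box.
- sleeve (a joint): How far the sleeve is drawn back towards the box (m): 0 = forward, end stop at 0.0145. A spring pulls it forward with 3.5 N, rising to 5.6 N at the stop. Drawn back to the stop and let go, it stays by itself, held by the balls, somewhere between 5 and 12 mm; let go too early, it springs forward.
- balls (a point): Point on the coupler's axis about 23 mm (20 to 27) inside the mouth, where two locking balls sit in the bore wall left and right. While the sleeve is forward they stand in the bore and block it. With the sleeve back they give way outwards; they drop into a plug's groove once its collar has passed them, and the sleeve then springs forward by itself and keeps them in.
- valve_face (a point): Point on the coupler's axis 20 mm inside the mouth, where, with the sleeve back, the spring valve meets the plug's tip; it and the balls resist with 2 N, rising to about 8 N. The sleeve springs forward when the tip is 29 to 37 mm inside the mouth. All this varies by 3 mm either way from time to time, unmeasured (this point too), so it must be felt. A hard stop follows 1.5 mm further in.
- load: The termination to fit, loose, about 110 g: a finned body 26 x 26 mm square, 48 mm long along its x; origin at the centre of the body's underside, axis 13 mm above. A round steel nose sticks out at +x, from x = 24 mm: 18 mm of 16 mm diameter, a groove 14 mm long, 8 mm diameter, and a collar 8 mm long, 16 mm diameter, chamfered, ending at x = 64 mm. Lies level on a post, its axis 50 mm above the table.
- stand_a: Fixed post under the termination to fit: 16 mm wide, 36 mm long (its y), 37 mm high, on a foot 50 x 60 x 6 mm; origin under its centre. Narrower than the termination, whose sides overhang and can be gripped from above.
- load_tip (a point): Centre of the tip of the termination's nose (axes as load, +x out of the nose), on the nose's axis.
- other_load: Another termination with the same finned body on a like post, but with a thick nose of 24 mm diameter, 30 mm long, with a thin pin: does not fit; leave it. Axes and origin as load. The two swap places.
- mug: White mug, 80 mm wide, 95 mm high; origin under its centre.
- screwdriver: Screwdriver lying along its x.
- wrench: Small wrench lying along its x.
- adapter: Small barrel adapter standing upright, 18 mm wide, 34 mm high.
- short_cap: Small shorting cap, 22 mm wide, 24 mm high.
- meter: Handheld meter lying flat, 160 x 80 x 36 mm.
- parts_tray: Grey parts tray, 130 x 100 x 30 mm.
Mind the look-alikes: they are no part of the job. What is shaped like the load but blue or pink is not meant.

How it is judged:
By the outcome, as a careful person would: the job done as asked, in the order asked, and still so for the second after the job is handed in, with the robot touching nothing.
It also fails if it takes over 72 s, if anything falls off the work surface, if the arm or the gripper's body presses on something with over 40 N, if the wrist force passes 120 N, or if a joint passes its speed limit or range.

## Working session

There is one attempt and no reset: what is moved stays moved. The work goes in short steps, Python scripts to look and compute and a tool call to move; the robot and the scene stay as the last step left them, time stands still between calls to the robot, and variables do not carry over. Pictures are saved under pics/ and viewed, at most 10 in all, crops included, and the job is handed in when it is done.

Besides the shell and the picture viewer there is one more tool, called after ">>>" as name(argument=value, ...) on one line, values as JSON. carry_out: Moves the arm, as the interface text tells. Its arguments: {"type":"object","properties":{"rows":{"type":"array","items":{"type":"object","properties":{"dx":{"type":"number"},"dy":{"type":"number"},"dz":{"type":"number"},"wx":{"type":"number"},"wy":{"type":"number"},"wz":{"type":"number"},"jaw":{"type":"number"}}}},"grip_force":{"type":"number"}},"required":["rows"]}

```bash
mkdir -p pics; ls
cat > h.py <<'E'
import numpy as np, cv2
from bench import env
def W(cam,p):
    c=env.camera_params(cam); 
    if cam=="wrist":
        s=env.state(); M=np.array(c["mount"]); q=M[:3,:3]@p+M[:3,3]
        return np.array(s["ee_rot"])@q+np.array(s["ee_pos"])
    return np.array(c["R"]).T@(np.array(p)-np.array(c["t"]))
def save(cam,n):
    im,d=env.camera(cam); cv2.imwrite("pics/"+n+".png",im[:,:,::-1]); np.save("pics/"+n+".npy",d); return im,d
def cloud(cam,d):
    c=env.camera_params(cam); f=d.shape[0]/2/np.tan(np.radians(c["fov_y"])/2)
    v,u=np.indices(d.shape); P=np.stack([(u-c["cx"])*d/f,(v-c["cy"])*d/f,d],-1)
    if cam=="wrist":
        s=env.state(); M=np.array(c["mount"]); Q=P@M[:3,:3].T+M[:3,3]
        return Q@np.array(s["ee_rot"]).T+np.array(s["ee_pos"])
    return (P-np.array(c["t"]))@np.array(c["R"])
E
python3 - <<'E'
from h import *
np.set_printoptions(precision=4,suppress=True)
for cam in("scene","top"):
    save(cam,cam)
    for l in("filter","port_mouth","sleeve_mid","load","load_tip","other_load"):
        for r in env.place_of(cam,l)[:3]: print(cam,l,round(r["conf"],2),W(cam,r["position"]))
s=env.state();print(s)
a=cv2.imread("pics/scene.png");b=cv2.imread("pics/top.png")
E
```

```text
pics
scene filter 0.68 [ 0.5474 -0.1672  0.0498]
scene filter 0.58 [ 0.5139 -0.3023  0.0025]
scene port_mouth 0.68 [ 0.5506 -0.1493  0.0514]
scene sleeve_mid 0.62 [ 0.5462 -0.1655  0.0513]
scene sleeve_mid 0.53 [0.5547 0.0426 0.0515]
scene load 0.82 [0.4735 0.2584 0.0028]
scene load 0.71 [0.6793 0.4248 0.0018]
scene load 0.56 [ 0.8226  0.0441 -0.0002]
scene load_tip 0.81 [0.5531 0.0415 0.05  ]
scene load_tip 0.68 [0.873  0.0175 0.0151]
scene load_tip 0.66 [0.4146 0.294  0.0167]
scene other_load 0.67 [0.5707 0.2878 0.0369]
scene other_load 0.49 [ 0.7612 -0.231  -0.0011]
top filter 0.84 [ 0.5128 -0.3012 -0.0008]
top filter 0.36 [ 0.4229 -0.0339  0.0016]
top filter 0.23 [ 0.7625 -0.2251 -0.0027]
top port_mouth 0.86 [ 0.553  -0.146   0.0482]
top sleeve_mid 0.66 [ 0.5509 -0.1611  0.051 ]
top load 0.64 [ 0.8291  0.0569 -0.0009]
top load 0.52 [0.4691 0.2613 0.0042]
top load 0.47 [0.5703 0.1093 0.0378]
top load_tip 0.79 [0.4208 0.2903 0.0131]
top load_tip 0.68 [0.5523 0.0455 0.0493]
top load_tip 0.68 [0.8724 0.017  0.0125]
top other_load 0.62 [0.572  0.2876 0.0383]
{'clock': 0.7, 'joint_positions': array([ 53.9542,  21.8071,  74.3345,  -0.002 ,  83.8566, -12.3359]), 'joint_vel': array([-0.0595, -0.0208, -0.1426, -0.0068, -0.05  ,  0.0488]), 'tau': array([ -0.0015, -43.7711, -22.4712,   0.0713,   0.0313,  -0.    ]), 'ee_pos': array([0.2212, 0.5036, 0.2388]), 'ee_rot': array([[-0.9156,  0.4021,  0.    ],
       [ 0.4021,  0.9156,  0.    ],
       [-0.    ,  0.    , -1.    ]]), 'contact_force': array([0.3544, 0.1511, 0.3965]), 'torque': array([-0.0088,  0.0312, -0.0007]), 'finger_force': 0.0, 'finger_gap': 0.08845768196954946}
```

View pics/top.png

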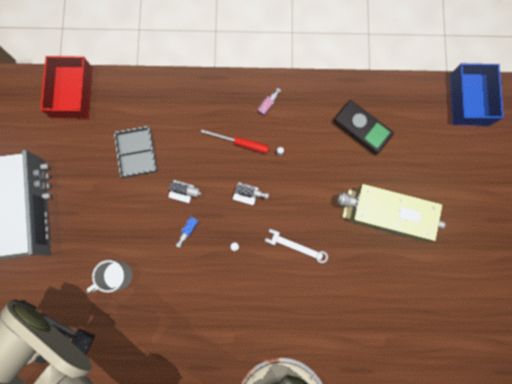

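View pics/scene.png

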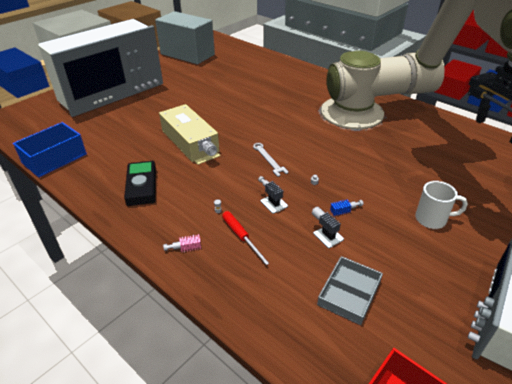

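The top view shows the load with the grooved nose at about px (250,192). Its nose points right towards the coupler at px (348,200). The thick-nosed one is at px (184,190). I'll move the wrist over the area for a closer look.

>>> carry_out(rows=[{"dx":-0.12,"dy":-0.07,"dz":-0.05,"wz":0.12},{"dx":-0.25,"dy":-0.15,"dz":-0.1,"wz":0.25},{"dx":-0.4,"dy":-0.22,"dz":-0.15,"wz":0.4},{"dx":-0.55,"dy":-0.3,"dz":-0.2,"wz":0.55},{"dx":-0.7,"dy":-0.4,"dz":-0.2,"wz":0.7},{"dx":-0.85,"dy":-0.5,"dz":-0.2,"wz":0.85},{"dx":-1,"dy":-0.58,"dz":-0.2,"wz":1},{"dx":-1,"dy":-0.58,"dz":-0.2,"wz":1}])

```text
schema error: expected keys dx, dy, dz, wx, wy, wz, jaw
```

>>> carry_out(rows=[{"dx":-0.12,"dy":-0.07,"dz":-0.05,"wx":0,"wy":0,"wz":0.12,"jaw":0},{"dx":-0.25,"dy":-0.15,"dz":-0.1,"wx":0,"wy":0,"wz":0.25,"jaw":0},{"dx":-0.4,"dy":-0.22,"dz":-0.15,"wx":0,"wy":0,"wz":0.4,"jaw":0},{"dx":-0.55,"dy":-0.3,"dz":-0.2,"wx":0,"wy":0,"wz":0.55,"jaw":0},{"dx":-0.7,"dy":-0.4,"dz":-0.2,"wx":0,"wy":0,"wz":0.7,"jaw":0},{"dx":-0.85,"dy":-0.5,"dz":-0.2,"wx":0,"wy":0,"wz":0.85,"jaw":0},{"dx":-1,"dy":-0.58,"dz":-0.2,"wx":0,"wy":0,"wz":1,"jaw":0},{"dx":-1,"dy":-0.58,"dz":-0.2,"wx":0,"wy":0,"wz":1,"jaw":0}])

```text
clock: 1.5
ee_pos: [0.3595, 0.3146, 0.2788]
ee_rot: [[-0.357, 0.934, 0.001], [0.934, 0.357, -0.001], [-0.001, 0.0, -1.0]]
contact_force: [-0.1, 0.7, 0.7]
finger_gap: 0.0883
finger_force: 0.0
```

>>> carry_out(rows=[{"dx":-0.15,"dy":0.03,"dz":0,"wx":0,"wy":0,"wz":0.12,"jaw":0},{"dx":-0.3,"dy":0.06,"dz":0,"wx":0,"wy":0,"wz":0.25,"jaw":0},{"dx":-0.45,"dy":0.1,"dz":0,"wx":0,"wy":0,"wz":0.4,"jaw":0},{"dx":-0.6,"dy":0.15,"dz":0,"wx":0,"wy":0,"wz":0.55,"jaw":0},{"dx":-0.75,"dy":0.2,"dz":0,"wx":0,"wy":0,"wz":0.7,"jaw":0},{"dx":-0.9,"dy":0.25,"dz":0,"wx":0,"wy":0,"wz":0.8,"jaw":0},{"dx":-1,"dy":0.3,"dz":0,"wx":0,"wy":0,"wz":0.8,"jaw":0},{"dx":-1,"dy":0.3,"dz":0,"wx":0,"wy":0,"wz":0.8,"jaw":0}])

```text
clock: 2.3
ee_pos: [0.4874, 0.1514, 0.2783]
ee_rot: [[0.255, 0.967, -0.0], [0.967, -0.255, -0.0], [-0.0, -0.0, -1.0]]
contact_force: [-0.6, -0.1, -0.8]
finger_gap: 0.088
finger_force: 0.0
```

```bash
cat > look.py <<'E'
import sys
from h import *
np.set_printoptions(precision=4,suppress=True)
n=sys.argv[1]; save("wrist",n)
print(env.camera_params("wrist")["mount"], env.state()["ee_pos"])
for l in("filter","port_mouth","sleeve_mid","load","load_tip"):
    for r in env.place_of("wrist",l)[:2]: print(l,round(r["conf"],2),W("wrist",r["position"]))
E
python3 look.py w1
```

```text
[[ 0.0018 -0.9667 -0.256   0.0643]
 [ 1.      0.0019 -0.0002 -0.0004]
 [ 0.0007 -0.256   0.9667 -0.1464]
 [ 0.      0.      0.      1.    ]] [0.4863 0.1524 0.2784]
filter 0.48 [0.6894 0.0069 0.0019]
load 0.64 [0.5632 0.1077 0.0402]
load 0.64 [0.8239 0.055  0.0014]
load_tip 0.74 [0.5516 0.0477 0.0478]
load_tip 0.67 [0.4116 0.292  0.015 ]
```

View pics/w1.png

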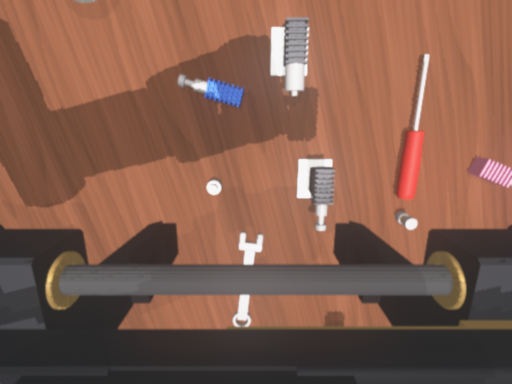

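The grooved load is at px (322,190), its nose pointing down to (321,230) and its axis nearly along tool x. I'll fit its axis from the depth and then move over the coupler.

```bash
cat > fit.py <<'E'
from h import *
np.set_printoptions(precision=4,suppress=True)
def fit(cam,d,c,rad,zlo,zhi,name=""):
    P=cloud(cam,d); m=(d>0)&(np.hypot(P[...,0]-c[0],P[...,1]-c[1])<rad)&(P[...,2]>zlo)&(P[...,2]<zhi)
    Q=P[m]
    if len(Q)<10: print(name,"few",len(Q)); return
    r=cv2.minAreaRect((Q[:,:2]*1000).astype(np.float32)); bp=cv2.boxPoints(r)
    mu=Q.mean(0); w,v=np.linalg.eigh(np.cov(Q[:,:2].T)); a=v[:,1]
    if a[1]<0:a=-a
    print(name,len(Q),"mean",mu,"zmed/max",np.median(Q[:,2]),np.percentile(Q[:,2],98),"pca deg",np.degrees(np.arctan2(a[1],a[0])),"rect",r)
    return Q
E
python3 - <<'E'
from fit import *
d=np.load("pics/w1.npy")
Q=fit("wrist",d,(.563,.1),.075,.040,.08,"load all")
Q=fit("wrist",d,(.567,.108),.04,.057,.08,"load body top")
d=np.load("pics/top.npy")
fit("top",d,(.567,.1),.075,.040,.08,"load top")
fit("top",d,(.513,-.301),.14,.066,.08,"box top")
fit("top",d,(.553,-.16),.04,.045,.075,"coupler")
E
```

```text
load all 1059 mean [0.5634 0.0978 0.0593] zmed/max 0.060586805838630686 0.06519580106015233 pca deg 76.41771252842454 rect ((562.2890625, 87.24723815917969), (88.01255798339844, 26.52720069885254), 76.18370056152344)
load body top 738 mean [0.5661 0.1042 0.0621] zmed/max 0.06228734216671099 0.06537356992063131 pca deg 76.47489284661486 rect ((565.1397705078125, 99.60236358642578), (62.66139602661133, 26.523603439331055), 75.83308410644531)
load top 232 mean [0.5649 0.0972 0.0581] zmed/max 0.058769768052456164 0.06614558735295453 pca deg 76.62730565988042 rect ((564.1758422851562, 89.66505432128906), (87.29443359375, 26.228557586669922), 76.5333023071289)
box top 2913 mean [ 0.5133 -0.3001  0.0703] zmed/max 0.07021498897354908 0.07539589566210447 pca deg 76.06104089519629 rect ((517.254150390625, -287.7976379394531), (250.42054748535156, 100.68889617919922), 76.1012191772461)
coupler 231 mean [ 0.5447 -0.1714  0.061 ] zmed/max 0.061312985652021854 0.07106698870783491 pca deg 84.5590175602748 rect ((546.6292724609375, -171.75527954101562), (53.53200912475586, 36.377376556396484), 81.1881103515625)
```

>>> carry_out(rows=[{"dx":-0.2,"dy":0.05,"dz":0,"wx":0,"wy":0,"wz":0,"jaw":0},{"dx":-0.45,"dy":0.07,"dz":0,"wx":0,"wy":0,"wz":0,"jaw":0},{"dx":-0.7,"dy":0.1,"dz":0,"wx":0,"wy":0,"wz":0,"jaw":0},{"dx":-0.9,"dy":0.15,"dz":0,"wx":0,"wy":0,"wz":0,"jaw":0},{"dx":-1,"dy":0.2,"dz":0,"wx":0,"wy":0,"wz":0,"jaw":0},{"dx":-1,"dy":0.3,"dz":0,"wx":0,"wy":0,"wz":0,"jaw":0},{"dx":-1,"dy":0.4,"dz":0,"wx":0,"wy":0,"wz":0,"jaw":0},{"dx":-1,"dy":0.4,"dz":0,"wx":0,"wy":0,"wz":0,"jaw":0}])

```text
clock: 3.4
ee_pos: [0.5138, -0.0614, 0.2784]
ee_rot: [[0.254, 0.967, -0.0], [0.967, -0.254, 0.0], [0.0, -0.0, -1.0]]
contact_force: [0.1, 0.3, 0.2]
finger_gap: 0.088
finger_force: 0.0
```

>>> carry_out(rows=[{"dx":-0.15,"dy":0.02,"dz":0,"wx":0,"wy":0,"wz":0,"jaw":0},{"dx":-0.35,"dy":0.05,"dz":0,"wx":0,"wy":0,"wz":0,"jaw":0},{"dx":-0.5,"dy":0.1,"dz":0,"wx":0,"wy":0,"wz":0,"jaw":0},{"dx":-0.6,"dy":0.15,"dz":0,"wx":0,"wy":0,"wz":0,"jaw":0},{"dx":-0.7,"dy":0.2,"dz":0,"wx":0,"wy":0,"wz":0,"jaw":0},{"dx":-0.7,"dy":0.2,"dz":0,"wx":0,"wy":0,"wz":0,"jaw":0},{"dx":-0.7,"dy":0.2,"dz":0,"wx":0,"wy":0,"wz":0,"jaw":0},{"dx":-0.7,"dy":0.2,"dz":0,"wx":0,"wy":0,"wz":0,"jaw":0}])

```text
clock: 4.2
ee_pos: [0.5156, -0.2055, 0.279]
ee_rot: [[0.253, 0.968, -0.0], [0.968, -0.253, 0.0], [0.0, -0.0, -1.0]]
contact_force: [-0.4, 0.0, 0.0]
finger_gap: 0.0879
finger_force: 0.0
```

```bash
python3 look.py w2
```

```text
[[ 0.0018 -0.9667 -0.256   0.0643]
 [ 1.      0.0019 -0.0002 -0.0004]
 [ 0.0007 -0.256   0.9667 -0.1464]
 [ 0.      0.      0.      1.    ]] [ 0.5157 -0.2056  0.2791]
filter 0.74 [ 0.5104 -0.307   0.0006]
port_mouth 0.76 [ 0.5476 -0.1513  0.0516]
sleeve_mid 0.98 [ 0.5471 -0.174   0.0497]
```

View pics/w2.png

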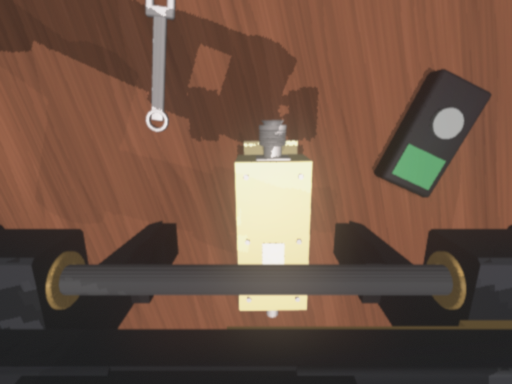

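The coupler is at px (272,138), with gold-coloured parts beside it at (250,147) and (291,147). I'll zoom in and fit.

Run:
```python
from fit import *
d=np.load("pics/w2.npy")
Q=fit("wrist",d,(.513,-.301),.14,.067,.08,"box top")
im=cv2.imread("pics/w2.png")
cv2.imwrite("pics/w2c.png",cv2.resize(im[105:175,222:322],None,fx=7,fy=7,interpolation=cv2.INTER_CUBIC))
P=cloud("wrist",d); a=np.radians(75.7); ax=np.array([np.cos(a),np.sin(a)]); n=np.array([np.sin(a),-np.cos(a)])
o=np.array([.513,-.301])
S=(P[...,:2]-o)@ax; N=(P[...,:2]-o)@n; Z=P[...,2]
for s in range(96,172,4):
    r=[]
    m0=(S>s/1e3-.002)&(S<s/1e3+.002)&(d>0)&(abs(N)<.055)
    for b in range(-54,55,6):
        m=m0&(abs(N-b/1e3)<.003); r.append(int(1000*np.median(Z[m])) if m.sum() else -1)
    print(s,r)
```

```text
box top 9025 mean [ 0.5199 -0.2821  0.0725] zmed/max 0.07252986696343017 0.07414987433663235 pca deg 76.33031413792342 rect ((517.8316650390625, -291.01556396484375), (256.9813537597656, 100.15642547607422), 76.14360809326172)
96 [0, 72, 72, 72, 72, 72, 72, 72, 72, 72, 72, 72, 72, 300, 347, 72, 72, 72, 70]
100 [0, 71, 72, 72, 72, 72, 72, 72, 72, 72, 72, 72, 72, 304, 319, 311, 319, 72, 0]
104 [0, 17, 38, 37, 38, 39, 69, 68, 70, 70, 70, 71, 70, 63, 357, 51, 45, 44, 1]
108 [0, 0, 0, 2, 2, 369, 369, 369, 369, 369, 369, 369, 369, 369, 364, 367, 367, 0, 0]
112 [375, 376, 377, 378, 378, 378, 378, 378, 377, 378, 378, 378, 378, 378, 365, 367, 367, 0, 0]
116 [378, 378, 378, 378, 378, 378, 378, 378, 378, 377, 377, 377, 377, 377, 363, 367, 366, 0, 0]
120 [358, 358, 358, 357, 357, 357, 357, 358, 357, 357, 358, 357, 358, 358, 360, 367, 1, 0, 0]
124 [0, 0, 0, 0, 0, 0, 1, 59, 65, 67, 66, 63, 59, 1, 360, 362, 356, 352, 348]
128 [0, 0, 1, 0, 0, 0, 1, 59, 66, 67, 66, 63, 57, 0, 0, 0, 0, 0, 0]
132 [0, 0, 0, 1, 0, 0, 0, 60, 65, 67, 66, 62, 59, 0, 0, 0, 0, 0, 0]
136 [0, 0, 0, 0, 0, 0, 0, 61, 65, 66, 66, 63, 56, 0, 0, 0, 0, 0, 0]
140 [0, 0, 0, 0, 0, 0, 0, 61, 65, 67, 67, 63, 59, 0, 0, 0, 0, 0, 0]
144 [0, 0, 0, 0, 0, 0, 0, 60, 66, 67, 67, 64, 57, 0, 0, 0, 0, 0, 0]
148 [0, 0, 0, 0, 0, 0, 0, 44, 60, 62, 61, 58, 52, 0, 0, 0, 0, 0, 0]
152 [0, 0, 0, 0, 0, 0, 0, 1, 61, 63, 62, 55, 0, 0, 0, 0, 0, 0, 0]
156 [0, 0, 0, 0, 0, 0, 0, 0, 0, 0, 0, 0, 0, 0, 0, 0, 0, 0, 0]
160 [0, 0, 0, 0, 0, 0, 0, 0, 0, 0, 0, 0, 0, 0, 0, 0, 0, 0, 0]
164 [0, 0, 0, 0, 0, 0, 0, 0, 0, 0, 0, 0, 0, 0, 0, 0, 0, 0, 0]
168 [0, 0, 0, 0, 0, 0, 0, 0, 0, 0, 0, 0, 0, 0, 0, 0, 0, 0, 0]
```

View pics/w2c.png

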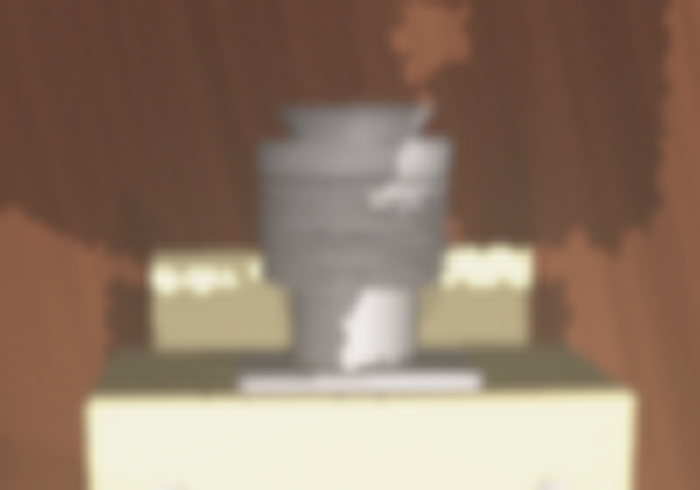

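Run:
```python
from fit import *
np.set_printoptions(precision=1,suppress=True)
d=np.load("pics/w2.npy"); P=cloud("wrist",d)
for u,v in((250,147),(250,152),(250,142),(292,147),(291,142),(272,154)): print(u,v,P[v,u]*1000)
Pz=P[...,2]; box=(abs(Pz-.0725)<.003)&(d>0)
box[:155]=0; box[225:]=0
ang=[]
L=[];R=[]
for v in range(165,222,2):
    us=np.where(box[v,225:325])[0]+225
    L.append(P[v,us[0]]);R.append(P[v,us[-1]])
for E in(L,R):
    E=np.array(E)[:,:2]; vx,vy,x,y=cv2.fitLine((E*1000).astype(np.float32),cv2.DIST_HUBER,0,.01,.01).ravel(); print("edge",np.degrees(np.arctan2(vy,vx))%180,x,y)
a=np.radians(76.1); ax=np.array([np.cos(a),np.sin(a)]); n=np.array([np.sin(a),-np.cos(a)])
E=[(np.array(e)[:,:2]@n).mean()*1000 for e in(L,R)]; print("axis N from edges",E,np.mean(E))
# sleeve circle fit
for cam,dd in(("wrist",d),("top",np.load("pics/top.npy"))):
  P=cloud(cam,dd); S=P[...,:2]@ax; N=P[...,:2]@n; Z=P[...,2]
  f0=np.array([.5104,-.307]); s0=f0@ax; n0=f0@n
  for lo,hi in((129,151),):
    m=(dd>0)&(S>s0+lo/1e3)&(S<s0+hi/1e3)&(abs(N-n0)<.025)&(Z>.05)&(Z<.08)
    q=np.c_[N[m],Z[m]]*1000; A=np.c_[2*q,np.ones(len(q))]; c=np.linalg.lstsq(A,(q**2).sum(1),rcond=None)[0]
    from scipy.optimize import least_squares
    r=least_squares(lambda p:np.hypot(q[:,0]-p[0],q[:,1]-p[1])-17.5,[n0*1000,50],loss='soft_l1').x
    print(cam,len(q),"N0 net",n0*1e3,"circle",r,c[:2])
  m=(dd>0)&(abs(N-n0)<.01)&(Z>.055)&(Z<.065)&(S>s0+.115)&(S<s0+.19); print("S mouth end",(S[m].max()-s0)*1e3, "s0",s0*1e3)
  m=(dd>0)&(abs(N-n0)<.008)&(Z>.064)&(Z<.07)&(S>s0+.112)&(S<s0+.19); print("S sleeve",(np.percentile(S[m],[1,99])-s0)*1e3)
```

```text
250 147 [ 513.1 -182.9    3.8]
250 152 [ 511.2 -190.3    2.1]
250 142 [ 515.  -175.9    2.9]
292 147 [ 573.8 -198.9    2.1]
291 142 [ 574.  -191.3    2.3]
272 154 [ 540.9 -193.3   62.6]
edge 76.241295 482.23984 -229.74986
edge 75.97441 577.7518 -252.74236
axis N from edges [np.float64(523.3290045792244), np.float64(621.4734480734912)] 572.4012263263578
wrist 471 N0 net 569.2037012380285 circle [572.4  50. ] [572.3  51.2]
S mouth end 159.0090820052871 s0 -175.39756696410916
S sleeve [112.6 158.9]
top 87 N0 net 569.2037012380285 circle [570.9  48.1] [570.2  55. ]
S mouth end 165.51555561991628 s0 -175.39756696410916
S sleeve [112.  160.3]
```

>>> carry_out(rows=[{"dx":0.1,"dy":0.05,"dz":0.1,"wx":0,"wy":0,"wz":-0.017,"jaw":0},{"dx":0.2,"dy":0.1,"dz":0.2,"wx":0,"wy":0,"wz":-0.017,"jaw":0},{"dx":0.22,"dy":0.109,"dz":0.4,"wx":0,"wy":0,"wz":-0.017,"jaw":0},{"dx":0.22,"dy":0.109,"dz":0.55,"wx":0,"wy":0,"wz":-0.017,"jaw":0},{"dx":0.22,"dy":0.109,"dz":0.7,"wx":0,"wy":0,"wz":-0.017,"jaw":0},{"dx":0.22,"dy":0.109,"dz":0.8,"wx":0,"wy":0,"wz":-0.017,"jaw":0},{"dx":0.22,"dy":0.109,"dz":0.8,"wx":0,"wy":0,"wz":-0.017,"jaw":0},{"dx":0.22,"dy":0.109,"dz":0.8,"wx":0,"wy":0,"wz":-0.017,"jaw":0}])

```text
clock: 5.3
ee_pos: [0.5485, -0.17, 0.1194]
ee_rot: [[0.241, 0.971, 0.0], [0.971, -0.241, -0.0], [-0.0, 0.001, -1.0]]
contact_force: [0.8, 0.3, 0.0]
finger_gap: 0.0884
finger_force: 0.0
```

```bash
python3 look.py w3
cat > tgt.py <<'E'
import sys
from h import *
np.set_printoptions(precision=4,suppress=True)
a=np.radians(76.1); ax=np.array([np.cos(a),np.sin(a)]); n=np.array([np.sin(a),-np.cos(a)])
s=env.state(); p=np.array(s["ee_pos"]); R=np.array(s["ee_rot"])
print("TCP S,N,z mm",1000*np.r_[p[:2]@ax,p[:2]@n,p[2]],"yaw",np.degrees(np.arctan2(R[1,0],R[0,0])),"tilt",R[2,:2],"F ax,n,z",np.array(s["contact_force"])[:2]@ax,np.array(s["contact_force"])[:2]@n,s["contact_force"][2],"T",s["torque"],"gap",s["finger_gap"],"t",s["clock"])
if len(sys.argv)>3:
    S,N,z=map(float,sys.argv[1:4]); t=np.r_[(ax*S+n*N),z]/1000
    print("shares",R.T@(t-p)/.2)
E
python3 tgt.py -32 572.4 33
```

```text
[[ 0.0018 -0.9667 -0.256   0.0643]
 [ 1.      0.0019 -0.0002 -0.0004]
 [ 0.0007 -0.256   0.9667 -0.1464]
 [ 0.      0.      0.      1.    ]] [ 0.5487 -0.1702  0.12  ]
filter 0.86 [ 0.511  -0.3066  0.0008]
filter 0.72 [ 0.5495 -0.1522  0.0518]
port_mouth 0.78 [ 0.5483 -0.1496  0.055 ]
sleeve_mid 0.8 [ 0.548  -0.1743  0.0484]
TCP S,N,z mm [-33.3391 573.1917 119.5869] yaw 76.05692173891549 tilt [-0.0004  0.0015] F ax,n,z 0.3078525297844123 -0.35431482902787564 -0.1328115528729076 T [-0.0528  0.1156 -0.0187] gap 0.08811668277640168 t 5.6
shares [ 0.0069 -0.0046  0.4329]
```

>>> carry_out(rows=[{"dx":0.007,"dy":-0.005,"dz":0.08,"wx":0,"wy":0,"wz":0,"jaw":0},{"dx":0.007,"dy":-0.005,"dz":0.18,"wx":0,"wy":0,"wz":0,"jaw":0},{"dx":0.007,"dy":-0.005,"dz":0.28,"wx":0,"wy":0,"wz":0,"jaw":0},{"dx":0.007,"dy":-0.005,"dz":0.36,"wx":0,"wy":0,"wz":0,"jaw":0},{"dx":0.007,"dy":-0.005,"dz":0.42,"wx":0,"wy":0,"wz":0,"jaw":0},{"dx":0.007,"dy":-0.005,"dz":0.433,"wx":0,"wy":0,"wz":0,"jaw":0},{"dx":0.007,"dy":-0.005,"dz":0.433,"wx":0,"wy":0,"wz":0,"jaw":0},{"dx":0.007,"dy":-0.005,"dz":0.433,"wx":0,"wy":0,"wz":0,"jaw":0}], grip_force=20)

```text
clock: 6.4
ee_pos: [0.5479, -0.1685, 0.0329]
ee_rot: [[0.241, 0.971, 0.001], [0.971, -0.241, -0.001], [-0.0, 0.001, -1.0]]
contact_force: [-0.5, -0.9, 0.3]
finger_gap: 0.0882
finger_force: 0.0
```

>>> carry_out(rows=[{"dx":0,"dy":0,"dz":0,"wx":0,"wy":0,"wz":0,"jaw":0.3},{"dx":0,"dy":0,"dz":0,"wx":0,"wy":0,"wz":0,"jaw":0.5},{"dx":0,"dy":0,"dz":0,"wx":0,"wy":0,"wz":0,"jaw":0.6},{"dx":0,"dy":0,"dz":0,"wx":0,"wy":0,"wz":0,"jaw":0.7},{"dx":0,"dy":0,"dz":0,"wx":0,"wy":0,"wz":0,"jaw":0.8},{"dx":0,"dy":0,"dz":0,"wx":0,"wy":0,"wz":0,"jaw":0.8},{"dx":0,"dy":0,"dz":0,"wx":0,"wy":0,"wz":0,"jaw":0.8},{"dx":0,"dy":0,"dz":0,"wx":0,"wy":0,"wz":0,"jaw":0.8}])

```text
clock: 7.2
ee_pos: [0.5478, -0.1684, 0.0322]
ee_rot: [[0.241, 0.971, 0.001], [0.971, -0.241, -0.0], [-0.0, 0.001, -1.0]]
contact_force: [2.5, -1.0, -1.0]
finger_gap: 0.0367
finger_force: 20.0
```

```bash
python3 tgt.py
```

```text
TCP S,N,z mm [-31.8897 572.2449  32.1769] yaw 76.05129052729248 tilt [-0.0001  0.0008] F ax,n,z -0.33564842084870916 2.6545298758019342 -0.9671243623281199 T [-0.0828 -0.2758  0.0256] gap 0.03672815252328592 t 7.2
```

>>> carry_out(rows=[{"dx":-0.012,"dy":0,"dz":0,"wx":0,"wy":0,"wz":0,"jaw":0.8},{"dx":-0.024,"dy":0,"dz":0,"wx":0,"wy":0,"wz":0,"jaw":0.8},{"dx":-0.036,"dy":0,"dz":0,"wx":0,"wy":0,"wz":0,"jaw":0.8},{"dx":-0.048,"dy":0,"dz":0,"wx":0,"wy":0,"wz":0,"jaw":0.8},{"dx":-0.06,"dy":0,"dz":0,"wx":0,"wy":0,"wz":0,"jaw":0.8},{"dx":-0.066,"dy":0,"dz":0,"wx":0,"wy":0,"wz":0,"jaw":0.8},{"dx":-0.07,"dy":0,"dz":0,"wx":0,"wy":0,"wz":0,"jaw":0.8},{"dx":-0.07,"dy":0,"dz":0,"wx":0,"wy":0,"wz":0,"jaw":0.8}])

```text
clock: 8.0
ee_pos: [0.5445, -0.1817, 0.0322]
ee_rot: [[0.241, 0.97, 0.001], [0.97, -0.241, 0.001], [0.001, 0.001, -1.0]]
contact_force: [4.8, 3.4, -1.1]
finger_gap: 0.0363
finger_force: 20.0
```

```bash
python3 tgt.py
```

```text
TCP S,N,z mm [-45.5514 572.2072  32.1775] yaw 76.0444668361202 tilt [0.0009 0.0007] F ax,n,z 4.43406144326422 3.8215037754430567 -1.0995446806341047 T [ 0.6024 -0.687  -0.0633] gap 0.03632296444922756 t 8.0
```

>>> carry_out(rows=[{"dx":-0.002,"dy":0,"dz":0,"wx":0,"wy":0,"wz":0,"jaw":0.8},{"dx":-0.004,"dy":0,"dz":0,"wx":0,"wy":0,"wz":0,"jaw":0.8},{"dx":-0.006,"dy":0,"dz":0,"wx":0,"wy":0,"wz":0,"jaw":0.8},{"dx":-0.008,"dy":0,"dz":0,"wx":0,"wy":0,"wz":0,"jaw":0.8},{"dx":-0.008,"dy":0,"dz":0,"wx":0,"wy":0,"wz":0,"jaw":0.8},{"dx":-0.008,"dy":0,"dz":0,"wx":0,"wy":0,"wz":0,"jaw":0.8},{"dx":-0.008,"dy":0,"dz":0,"wx":0,"wy":0,"wz":0,"jaw":0.8},{"dx":-0.008,"dy":0,"dz":0,"wx":0,"wy":0,"wz":0,"jaw":0.8}])

```text
clock: 8.8
ee_pos: [0.5442, -0.1827, 0.0322]
ee_rot: [[0.241, 0.971, 0.001], [0.971, -0.241, 0.001], [0.002, 0.001, -1.0]]
contact_force: [5.9, 5.9, -1.0]
finger_gap: 0.0366
finger_force: 20.0
```

```bash
python3 tgt.py
```

```text
TCP S,N,z mm [-46.5732 572.171   32.1762] yaw 76.05808601712927 tilt [0.0015 0.0007] F ax,n,z 7.139388399423102 4.2642417762098175 -0.9786552005413759 T [ 0.8954 -0.8004  0.0226] gap 0.03658561642249783 t 8.8
```

>>> carry_out(rows=[{"dx":-0.003,"dy":0,"dz":0,"wx":0,"wy":0,"wz":0,"jaw":0.8},{"dx":-0.006,"dy":0,"dz":0,"wx":0,"wy":0,"wz":0,"jaw":0.8},{"dx":-0.008,"dy":0,"dz":0,"wx":0,"wy":0,"wz":0,"jaw":0.8},{"dx":-0.008,"dy":0,"dz":0,"wx":0,"wy":0,"wz":0,"jaw":0.8},{"dx":-0.008,"dy":0,"dz":0,"wx":0,"wy":0,"wz":0,"jaw":0.8},{"dx":-0.008,"dy":0,"dz":0,"wx":0,"wy":0,"wz":0,"jaw":0.8},{"dx":-0.008,"dy":0,"dz":0,"wx":0,"wy":0,"wz":0,"jaw":0.8},{"dx":-0.008,"dy":0,"dz":0,"wx":0,"wy":0,"wz":0,"jaw":0.8}])

```text
clock: 9.6
ee_pos: [0.5439, -0.1841, 0.0322]
ee_rot: [[0.241, 0.971, 0.001], [0.971, -0.241, 0.002], [0.002, 0.001, -1.0]]
contact_force: [6.5, 6.7, -0.6]
finger_gap: 0.0365
finger_force: 20.0
```

```bash
python3 tgt.py
```

```text
TCP S,N,z mm [-48.0325 572.1848  32.2161] yaw 76.05347287265712 tilt [0.0018 0.0008] F ax,n,z 8.03091277676411 4.7534440236958835 -0.570027871472738 T [ 1.0319 -0.8855 -0.0205] gap 0.036488321962787215 t 9.6
```

>>> carry_out(rows=[{"dx":0,"dy":0,"dz":0,"wx":0,"wy":0,"wz":0,"jaw":0.3},{"dx":0,"dy":0,"dz":0,"wx":0,"wy":0,"wz":0,"jaw":0},{"dx":0,"dy":0,"dz":0,"wx":0,"wy":0,"wz":0,"jaw":0},{"dx":0,"dy":0,"dz":0,"wx":0,"wy":0,"wz":0,"jaw":0},{"dx":0,"dy":0,"dz":-0.1,"wx":0,"wy":0,"wz":0,"jaw":0},{"dx":0,"dy":0,"dz":-0.3,"wx":0,"wy":0,"wz":0,"jaw":0},{"dx":0,"dy":0,"dz":-0.55,"wx":0,"wy":0,"wz":0,"jaw":0},{"dx":0,"dy":0,"dz":-0.8,"wx":0,"wy":0,"wz":0,"jaw":0}])

```text
clock: 10.4
ee_pos: [0.5428, -0.1849, 0.1938]
ee_rot: [[0.241, 0.97, -0.001], [0.97, -0.241, 0.0], [0.0, -0.001, -1.0]]
contact_force: [-0.2, -0.6, -0.2]
finger_gap: 0.0882
finger_force: 0.0
```

```bash
python3 tgt.py; python3 look.py w4
python3 - <<'E'
import cv2
im=cv2.imread("pics/w4.png"); cv2.imwrite("pics/w4c.png",cv2.resize(im[100:230,190:350],None,fx=4,fy=4,interpolation=cv2.INTER_CUBIC))
E
```

```text
TCP S,N,z mm [-49.1346 571.3487 193.8055] yaw 76.04289388694997 tilt [ 0.0001 -0.0011] F ax,n,z -0.6429790145858283 -0.04255942594200452 -0.21547801659688764 T [-0.0289  0.0627  0.0495] gap 0.08818020036957981 t 10.4
[[ 0.0018 -0.9667 -0.256   0.0643]
 [ 1.      0.0019 -0.0002 -0.0004]
 [ 0.0007 -0.256   0.9667 -0.1464]
 [ 0.      0.      0.      1.    ]] [ 0.5454 -0.1863  0.2026]
filter 0.91 [ 0.5161 -0.3066  0.0058]
port_mouth 0.79 [ 0.5479 -0.1524  0.0552]
sleeve_mid 0.72 [ 0.5483 -0.1818  0.0483]
load 0.24 [ 0.5514 -0.1515  0.0493]
```

View pics/w4c.png

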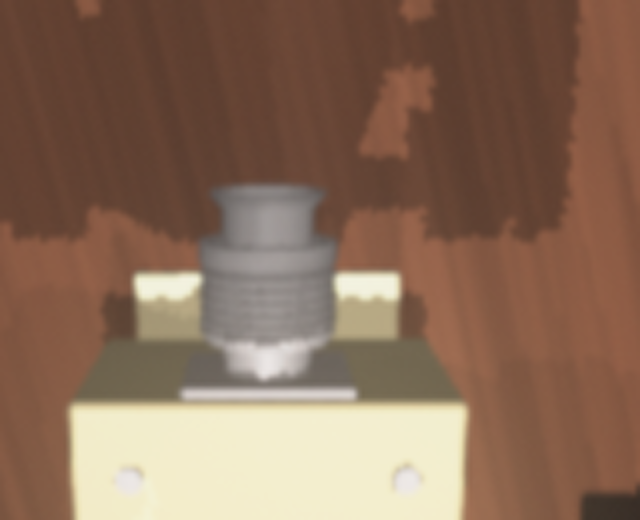

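The sleeve stays back: a longer tube neck shows between the mouth (crop 268,190) and the sleeve (268,245). Next I'll refine the coupler axis and move over the load.

```bash
cat > coup.py <<'E'
import sys
from fit import *
from scipy.optimize import least_squares
np.set_printoptions(precision=1,suppress=True)
a=np.radians(76.1); ax=np.array([np.cos(a),np.sin(a)]); n=np.array([np.sin(a),-np.cos(a)])
def coupler(d):
  P=cloud("wrist",d); S=P[...,:2]@ax*1e3; N=P[...,:2]@n*1e3; Z=P[...,2]*1e3
  for lo,hi,R in((-66,-28,17.5),(-25,-21,12)):
    m=(d>0)&(S>lo)&(S<hi)&(abs(N-572)<22)&(Z>52)&(Z<75); q=np.c_[N[m],Z[m]]
    if R>15: q=q[q[:,1]>61]
    r=least_squares(lambda p:np.hypot(q[:,0]-p[0],q[:,1]-p[1])-R,[572,50],loss='soft_l1').x
    print("R",R,len(q),"axis N,z",r,"N mid",q[:,0].min()/2+q[:,0].max()/2)
  m=(d>0)&(abs(N-572)<8)&(S<0)&(S>-70)&(Z>55)&(Z<75)
  for s in range(-64,-8,3): 
    k=m&(abs(S-s)<1.5); print((s,round(float(np.median(Z[k])),1)) if k.any() else (s,None),end=" ")
  print()
E
python3 - <<'E'
from coup import *
save("wrist","w5"); coupler(np.load("pics/w5.npy"))
E
```

```text
R 17.5 1059 axis N,z [571.8  50.6] N mid 571.9663528487338
R 12 93 axis N,z [571.7  50. ] N mid 571.8884028742881
(-64, 70.1) (-61, 66.0) (-58, 61.5) (-55, 61.3) (-52, 66.6) (-49, 67.2) (-46, 66.8) (-43, 66.6) (-40, 66.7) (-37, 66.9) (-34, 66.5) (-31, 67.3) (-28, 66.5) (-25, 61.3) (-22, 61.2) (-19, 61.2) (-16, 63.9) (-13, None) (-10, None)
```

>>> carry_out(rows=[{"dx":0.12,"dy":-0.03,"dz":0,"wx":0,"wy":0,"wz":0,"jaw":0},{"dx":0.3,"dy":-0.06,"dz":0,"wx":0,"wy":0,"wz":0,"jaw":0},{"dx":0.5,"dy":-0.1,"dz":0,"wx":0,"wy":0,"wz":0,"jaw":0},{"dx":0.7,"dy":-0.15,"dz":0,"wx":0,"wy":0,"wz":0,"jaw":0},{"dx":0.9,"dy":-0.2,"dz":0,"wx":0,"wy":0,"wz":0,"jaw":0},{"dx":1,"dy":-0.23,"dz":0,"wx":0,"wy":0,"wz":0,"jaw":0},{"dx":1,"dy":-0.23,"dz":0,"wx":0,"wy":0,"wz":0,"jaw":0},{"dx":1,"dy":-0.23,"dz":0,"wx":0,"wy":0,"wz":0,"jaw":0}])

```text
clock: 11.55
ee_pos: [0.5467, 0.0199, 0.1912]
ee_rot: [[0.24, 0.971, -0.002], [0.971, -0.24, -0.0], [-0.0, -0.002, -1.0]]
contact_force: [-0.3, 0.1, -0.1]
finger_gap: 0.0878
finger_force: 0.0
```

```bash
python3 tgt.py
cat > load.py <<'E'
from fit import *
import sys
a=np.radians(76.1); ax=np.array([np.cos(a),np.sin(a)]); n=np.array([np.sin(a),-np.cos(a)])
def load(d,c=(.562,.09)):
  fit("wrist",d,c,.075,.042,.08,"all")
  P=cloud("wrist",d); S=P[...,:2]@ax*1e3; N=P[...,:2]@n*1e3; Z=P[...,2]*1e3
  cc=np.array(c)*1e3; s0,n0=cc@ax,cc@n
  L=[]
  for s in np.arange(s0-60,s0+75,5):
    k=(d>0)&(abs(S-s)<2.5)&(abs(N-n0)<35)&(Z>42)&(Z<80)
    if k.sum()>3: L.append((s,N[k].min(),N[k].max(),(N[k].min()+N[k].max())/2,np.percentile(Z[k],95)))
  print(np.round(L,1))
E
python3 - <<'E'
from load import *
save("wrist","w6"); load(np.load("pics/w6.npy"))
im=cv2.imread("pics/w6.png"); cv2.imwrite("pics/w6c.png",cv2.resize(im[0:260,130:400],None,fx=2.2,fy=2.2))
E
```

```text
TCP S,N,z mm [150.6926 525.9175 191.1735] yaw 76.09317097137824 tilt [-0.0005 -0.0018] F ax,n,z 0.042655437144073306 -0.31004460271262757 -0.1015841323813205 T [-0.0724  0.0427  0.0317] gap 0.08783581555976551 t 11.55
all 1945 mean [0.5663 0.0929 0.0599] zmed/max 0.06029865413086691 0.0646983402193912 pca deg 76.3532055487159 rect ((564.1129760742188, 84.33467864990234), (88.02664184570312, 25.706199645996094), 76.16412353515625)
[[172.4 520.  535.2 527.6  59.4]
 [177.4 520.  535.3 527.6  58.8]
 [182.4 520.  535.3 527.6  58.1]
 [187.4 524.1 531.1 527.6  55. ]
 [192.4 524.1 531.1 527.6  55. ]
 [197.4 520.1 535.1 527.6  58.8]
 [202.4 520.1 535.  527.6  59.1]
 [207.4 520.1 534.9 527.5  59.1]
 [212.4 514.8 540.2 527.5  64.3]
 [217.4 514.7 540.2 527.5  64.5]
 [222.4 514.8 540.1 527.4  64.4]
 [227.4 514.8 540.  527.4  64.4]
 [232.4 514.9 540.  527.4  64.6]
 [237.4 514.5 539.9 527.2  64.1]
 [242.4 515.  539.8 527.4  64.4]
 [247.4 514.5 540.  527.3  64.5]
 [252.4 514.5 540.1 527.3  64.5]
 [257.4 514.5 540.1 527.3  64.3]
 [262.4 515.2 539.5 527.4  64.7]]
```

View pics/w6c.png

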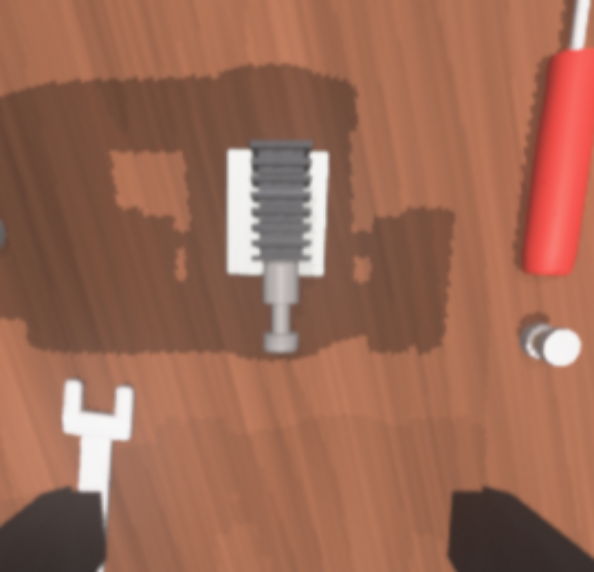

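The load lies with its nose at crop (281,340) and its body at (281,200), on a post with free sides. Moving down to grip it.

>>> carry_out(rows=[{"dx":0.12,"dy":0.003,"dz":0.03,"wx":0,"wy":0,"wz":0,"jaw":0},{"dx":0.27,"dy":0.006,"dz":0.1,"wx":0,"wy":0,"wz":0,"jaw":0},{"dx":0.38,"dy":0.007,"dz":0.2,"wx":0,"wy":0,"wz":0,"jaw":0},{"dx":0.425,"dy":0.007,"dz":0.32,"wx":0,"wy":0,"wz":0,"jaw":0},{"dx":0.425,"dy":0.007,"dz":0.44,"wx":0,"wy":0,"wz":0,"jaw":0},{"dx":0.425,"dy":0.007,"dz":0.5,"wx":0,"wy":0,"wz":0,"jaw":0},{"dx":0.425,"dy":0.007,"dz":0.5,"wx":0,"wy":0,"wz":0,"jaw":0},{"dx":0.425,"dy":0.007,"dz":0.5,"wx":0,"wy":0,"wz":0,"jaw":0}])

```text
clock: 12.4
ee_pos: [0.5693, 0.1015, 0.0928]
ee_rot: [[0.242, 0.97, 0.001], [0.97, -0.242, -0.0], [0.0, 0.001, -1.0]]
contact_force: [0.2, 0.7, -0.2]
finger_gap: 0.088
finger_force: 0.0
```

```bash
python3 tgt.py 236 527.4 31
```

```text
TCP S,N,z mm [235.2933 528.2295  92.8144] yaw 75.9901465402378 tilt [0.0001 0.0008] F ax,n,z 0.6876877246627106 -0.0027995266012911316 -0.15368290482147612 T [-0.0681  0.0987  0.0171] gap 0.08804229856772836 t 12.4
shares [ 0.0035 -0.0044  0.3091]
```

>>> carry_out(rows=[{"dx":0.003,"dy":-0.004,"dz":0.06,"wx":0,"wy":0,"wz":-0.003,"jaw":0},{"dx":0.003,"dy":-0.004,"dz":0.13,"wx":0,"wy":0,"wz":-0.003,"jaw":0},{"dx":0.003,"dy":-0.004,"dz":0.2,"wx":0,"wy":0,"wz":-0.003,"jaw":0},{"dx":0.003,"dy":-0.004,"dz":0.26,"wx":0,"wy":0,"wz":-0.003,"jaw":0},{"dx":0.003,"dy":-0.004,"dz":0.3,"wx":0,"wy":0,"wz":-0.003,"jaw":0},{"dx":0.003,"dy":-0.004,"dz":0.309,"wx":0,"wy":0,"wz":-0.003,"jaw":0},{"dx":0.003,"dy":-0.004,"dz":0.309,"wx":0,"wy":0,"wz":-0.003,"jaw":0.2},{"dx":0.003,"dy":-0.004,"dz":0.309,"wx":0,"wy":0,"wz":-0.003,"jaw":0.4}], grip_force=35)

```text
clock: 13.2
ee_pos: [0.5685, 0.1031, 0.0309]
ee_rot: [[0.239, 0.971, 0.001], [0.971, -0.239, -0.0], [0.0, 0.001, -1.0]]
contact_force: [0.4, -0.8, 0.3]
finger_gap: 0.0745
finger_force: 0.0
```

```bash
python3 tgt.py 236 527.4 31
```

```text
TCP S,N,z mm [236.6463 527.0432  30.8867] yaw 76.19508919419427 tilt [0.0002 0.001 ] F ax,n,z -0.6339190477419695 0.5624154640084639 0.26268109334852296 T [-0.0803  0.0475  0.0052] gap 0.07454779203921223 t 13.2
shares [-0.0032  0.0018 -0.0006]
```

>>> carry_out(rows=[{"dx":0,"dy":0,"dz":0,"wx":0,"wy":0,"wz":0,"jaw":0.5},{"dx":0,"dy":0,"dz":0,"wx":0,"wy":0,"wz":0,"jaw":0.6},{"dx":0,"dy":0,"dz":0,"wx":0,"wy":0,"wz":0,"jaw":0.7},{"dx":0,"dy":0,"dz":0,"wx":0,"wy":0,"wz":0,"jaw":0.8},{"dx":0,"dy":0,"dz":0,"wx":0,"wy":0,"wz":0,"jaw":0.9},{"dx":0,"dy":0,"dz":0,"wx":0,"wy":0,"wz":0,"jaw":0.9},{"dx":0,"dy":0,"dz":0,"wx":0,"wy":0,"wz":0,"jaw":0.9},{"dx":0,"dy":0,"dz":0,"wx":0,"wy":0,"wz":0,"jaw":0.9}])

```text
clock: 14.0
ee_pos: [0.5682, 0.1031, 0.0304]
ee_rot: [[0.239, 0.971, 0.0], [0.971, -0.239, -0.0], [0.0, 0.0, -1.0]]
contact_force: [0.2, -0.2, 0.9]
finger_gap: 0.0254
finger_force: 35.0
```

```bash
python3 tgt.py
```

```text
TCP S,N,z mm [236.5701 526.7587  30.3608] yaw 76.19081895606901 tilt [0.     0.0001] F ax,n,z -0.12807633714544178 0.20787408720766096 0.8686254354934663 T [-0.1256  0.0488 -0.0265] gap 0.025350400600742243 t 14.0
```

>>> carry_out(rows=[{"dx":0,"dy":0,"dz":-0.05,"wx":0,"wy":0,"wz":0,"jaw":0.9},{"dx":0,"dy":0,"dz":-0.12,"wx":0,"wy":0,"wz":0,"jaw":0.9},{"dx":-0.12,"dy":0.03,"dz":-0.15,"wx":0,"wy":0,"wz":0,"jaw":0.9},{"dx":-0.27,"dy":0.07,"dz":-0.15,"wx":0,"wy":0,"wz":0,"jaw":0.9},{"dx":-0.42,"dy":0.12,"dz":-0.15,"wx":0,"wy":0,"wz":0,"jaw":0.9},{"dx":-0.57,"dy":0.17,"dz":-0.15,"wx":0,"wy":0,"wz":0,"jaw":0.9},{"dx":-0.66,"dy":0.21,"dz":-0.15,"wx":0,"wy":0,"wz":0,"jaw":0.9},{"dx":-0.7,"dy":0.228,"dz":-0.15,"wx":0,"wy":0,"wz":0,"jaw":0.9}])

```text
clock: 14.8
ee_pos: [0.5793, -0.0455, 0.0609]
ee_rot: [[0.241, 0.971, 0.001], [0.971, -0.241, -0.0], [-0.0, 0.001, -1.0]]
contact_force: [-0.2, -0.3, 0.4]
finger_gap: 0.0257
finger_force: 35.0
```

```bash
python3 - <<'E'
from load import *
save("wrist","w7"); save("top","t7")
for c,f in(("wrist","w7"),("top","t7")):
    d=np.load("pics/%s.npy"%f); fit(c,d,(.57,-.045),.09,.06,.12,c)
E
python3 tgt.py 64 572.3 30.4
```

```text
wrist 8570 mean [ 0.5801 -0.039   0.0915] zmed/max 0.09172266303536175 0.11550611132900819 pca deg 76.21428765338979 rect ((573.0783081054688, -46.4144287109375), (68.31230926513672, 53.77167892456055), 51.76278305053711)
top few 1
TCP S,N,z mm [ 96.0439 572.85    60.6389] yaw 76.11650456991714 tilt [0.     0.0004] F ax,n,z 1.0304896106159476 -0.412304252571085 -1.1146499538796344 T [-0.0032  0.1019  0.015 ] gap 0.02562171773792857 t 14.9
shares [-0.1602 -0.0028  0.1512]
```

View pics/w7.png

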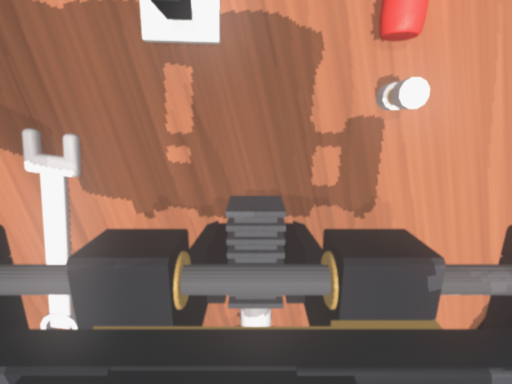

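The load sits square between the pads, body at px (256,235). Lowering to the pre-insert pose.

>>> carry_out(rows=[{"dx":-0.05,"dy":-0.003,"dz":0.03,"wx":0,"wy":0,"wz":0,"jaw":0.9},{"dx":-0.1,"dy":-0.003,"dz":0.06,"wx":0,"wy":0,"wz":0,"jaw":0.9},{"dx":-0.14,"dy":-0.003,"dz":0.1,"wx":0,"wy":0,"wz":0,"jaw":0.9},{"dx":-0.16,"dy":-0.003,"dz":0.14,"wx":0,"wy":0,"wz":0,"jaw":0.9},{"dx":-0.16,"dy":-0.003,"dz":0.151,"wx":0,"wy":0,"wz":0,"jaw":0.9},{"dx":-0.16,"dy":-0.003,"dz":0.151,"wx":0,"wy":0,"wz":0,"jaw":0.9},{"dx":-0.16,"dy":-0.003,"dz":0.151,"wx":0,"wy":0,"wz":0,"jaw":0.9},{"dx":-0.16,"dy":-0.003,"dz":0.151,"wx":0,"wy":0,"wz":0,"jaw":0.9}])

```text
clock: 15.7
ee_pos: [0.571, -0.0744, 0.0304]
ee_rot: [[0.238, 0.971, 0.001], [0.971, -0.238, -0.0], [-0.0, 0.001, -1.0]]
contact_force: [-0.3, 0.3, -1.8]
finger_gap: 0.0256
finger_force: 35.0
```

```bash
python3 tgt.py 48 572.3 30.4
python3 - <<'E'
from h import *
im,d=save("scene","s8")
c=env.camera_params("scene"); f=192/np.tan(np.radians(c["fov_y"])/2)
p=np.array(c["R"])@np.array([.553,-.13,.05])+c["t"]; u,v=int(c["cx"]+f*p[0]/p[2]),int(c["cy"]+f*p[1]/p[2]); print(u,v)
cv2.imwrite("pics/s8c.png",cv2.resize(im[v-35:v+35,u-45:u+45,::-1],None,fx=8,fy=8,interpolation=cv2.INTER_CUBIC))
E
```

```text
TCP S,N,z mm [ 64.9176 572.1305  30.4488] yaw 76.2150624945919 tilt [-0.      0.0006] F ax,n,z 0.2490438561948419 -0.393271848660201 -1.782077987960672 T [-0.019   0.0896  0.0442] gap 0.025642232598367693 t 15.7
shares [-0.0846  0.0007  0.0002]
216 153
```

View pics/s8c.png

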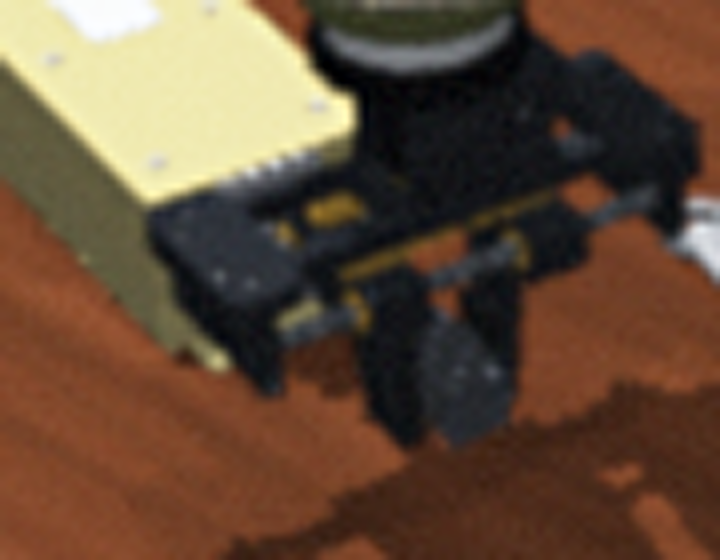

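The gripper hides the coupler in this view, so I'll feel the way in with small steps.

>>> carry_out(rows=[{"dx":-0.012,"dy":0.001,"dz":0,"wx":0,"wy":0,"wz":0,"jaw":0.9},{"dx":-0.025,"dy":0.001,"dz":0,"wx":0,"wy":0,"wz":0,"jaw":0.9},{"dx":-0.037,"dy":0.001,"dz":0,"wx":0,"wy":0,"wz":0,"jaw":0.9},{"dx":-0.05,"dy":0.001,"dz":0,"wx":0,"wy":0,"wz":0,"jaw":0.9},{"dx":-0.062,"dy":0.001,"dz":0,"wx":0,"wy":0,"wz":0,"jaw":0.9},{"dx":-0.075,"dy":0.001,"dz":0,"wx":0,"wy":0,"wz":0,"jaw":0.9},{"dx":-0.085,"dy":0.001,"dz":0,"wx":0,"wy":0,"wz":0,"jaw":0.9},{"dx":-0.085,"dy":0.001,"dz":0,"wx":0,"wy":0,"wz":0,"jaw":0.9}])

```text
clock: 16.55
ee_pos: [0.5668, -0.0915, 0.0301]
ee_rot: [[0.239, 0.971, -0.0], [0.971, -0.239, -0.0], [-0.0, -0.0, -1.0]]
contact_force: [0.1, -0.7, -0.8]
finger_gap: 0.0258
finger_force: 35.0
```

```bash
python3 tgt.py 36 572.3 30.4
```

```text
TCP S,N,z mm [ 47.3325 572.2109  30.1374] yaw 76.16969695492492 tilt [-0.     -0.0001] F ax,n,z -0.6434420399025335 0.28015271455590995 -0.7538881096887277 T [-0.0426  0.1201  0.0118] gap 0.025791448488420174 t 16.55
shares [-0.0567  0.0004 -0.0013]
```

>>> carry_out(rows=[{"dx":-0.007,"dy":0,"dz":-0.001,"wx":0,"wy":0,"wz":0,"jaw":0.9},{"dx":-0.014,"dy":0,"dz":-0.001,"wx":0,"wy":0,"wz":0,"jaw":0.9},{"dx":-0.021,"dy":0,"dz":-0.001,"wx":0,"wy":0,"wz":0,"jaw":0.9},{"dx":-0.028,"dy":0,"dz":-0.001,"wx":0,"wy":0,"wz":0,"jaw":0.9},{"dx":-0.034,"dy":0,"dz":-0.001,"wx":0,"wy":0,"wz":0,"jaw":0.9},{"dx":-0.04,"dy":0,"dz":-0.001,"wx":0,"wy":0,"wz":0,"jaw":0.9},{"dx":-0.04,"dy":0,"dz":-0.001,"wx":0,"wy":0,"wz":0,"jaw":0.9},{"dx":-0.04,"dy":0,"dz":-0.001,"wx":0,"wy":0,"wz":0,"jaw":0.9}])

```text
clock: 17.35
ee_pos: [0.565, -0.099, 0.0304]
ee_rot: [[0.239, 0.971, -0.0], [0.971, -0.239, -0.0], [-0.0, 0.0, -1.0]]
contact_force: [-0.3, -0.3, -0.9]
finger_gap: 0.0255
finger_force: 35.0
```

```bash
python3 tgt.py 32 572.3 30.4
```

```text
TCP S,N,z mm [ 39.6052 572.2411  30.3503] yaw 76.18788332696073 tilt [-0.  0.] F ax,n,z -0.3578820785511891 -0.1825758497864243 -0.9211704761726822 T [-0.0456  0.0259 -0.0399] gap 0.02550975924872459 t 17.35
shares [-0.038   0.0002 -0.0002]
```

>>> carry_out(rows=[{"dx":-0.007,"dy":0,"dz":0,"wx":0,"wy":0,"wz":0,"jaw":0.9},{"dx":-0.014,"dy":0,"dz":0,"wx":0,"wy":0,"wz":0,"jaw":0.9},{"dx":-0.021,"dy":0,"dz":0,"wx":0,"wy":0,"wz":0,"jaw":0.9},{"dx":-0.028,"dy":0,"dz":0,"wx":0,"wy":0,"wz":0,"jaw":0.9},{"dx":-0.034,"dy":0,"dz":0,"wx":0,"wy":0,"wz":0,"jaw":0.9},{"dx":-0.04,"dy":0,"dz":0,"wx":0,"wy":0,"wz":0,"jaw":0.9},{"dx":-0.04,"dy":0,"dz":0,"wx":0,"wy":0,"wz":0,"jaw":0.9},{"dx":-0.04,"dy":0,"dz":0,"wx":0,"wy":0,"wz":0,"jaw":0.9}])

```text
clock: 18.15
ee_pos: [0.5631, -0.1068, 0.0304]
ee_rot: [[0.239, 0.971, -0.0], [0.971, -0.239, -0.0], [-0.0, -0.0, -1.0]]
contact_force: [0.1, 0.0, -1.0]
finger_gap: 0.0254
finger_force: 35.0
```

```bash
python3 tgt.py 28 572.3 30.4
```

```text
TCP S,N,z mm [ 31.5991 572.2234  30.3666] yaw 76.18721262733993 tilt [-0. -0.] F ax,n,z 0.03955863152600585 0.11064058852593989 -0.9610373332848576 T [-0.0831  0.0724 -0.0389] gap 0.025405717446358837 t 18.15
shares [-0.018   0.0004 -0.0002]
```

>>> carry_out(rows=[{"dx":-0.004,"dy":0,"dz":0,"wx":0,"wy":0,"wz":0,"jaw":0.9},{"dx":-0.008,"dy":0,"dz":0,"wx":0,"wy":0,"wz":0,"jaw":0.9},{"dx":-0.012,"dy":0,"dz":0,"wx":0,"wy":0,"wz":0,"jaw":0.9},{"dx":-0.016,"dy":0,"dz":0,"wx":0,"wy":0,"wz":0,"jaw":0.9},{"dx":-0.02,"dy":0,"dz":0,"wx":0,"wy":0,"wz":0,"jaw":0.9},{"dx":-0.02,"dy":0,"dz":0,"wx":0,"wy":0,"wz":0,"jaw":0.9},{"dx":-0.02,"dy":0,"dz":0,"wx":0,"wy":0,"wz":0,"jaw":0.9},{"dx":-0.02,"dy":0,"dz":0,"wx":0,"wy":0,"wz":0,"jaw":0.9}])

```text
clock: 18.95
ee_pos: [0.5621, -0.1106, 0.0303]
ee_rot: [[0.239, 0.971, -0.0], [0.971, -0.239, 0.0], [0.0, -0.0, -1.0]]
contact_force: [0.9, 2.7, -1.3]
finger_gap: 0.0255
finger_force: 35.0
```

```bash
python3 tgt.py 28 572.3 30.4
```

```text
TCP S,N,z mm [ 27.6861 572.2416  30.3326] yaw 76.19092046116099 tilt [ 0. -0.] F ax,n,z 2.838057188258859 0.17490354223685026 -1.3160017845985106 T [ 0.32   -0.0474  0.0278] gap 0.025480965612622614 t 18.95
shares [ 0.0016  0.0003 -0.0003]
```

Valve contact is felt (2.8 N axially, no side load). Continuing slowly.

>>> carry_out(rows=[{"dx":-0.004,"dy":0,"dz":0,"wx":0,"wy":0,"wz":0,"jaw":0.9},{"dx":-0.008,"dy":0,"dz":0,"wx":0,"wy":0,"wz":0,"jaw":0.9},{"dx":-0.012,"dy":0,"dz":0,"wx":0,"wy":0,"wz":0,"jaw":0.9},{"dx":-0.016,"dy":0,"dz":0,"wx":0,"wy":0,"wz":0,"jaw":0.9},{"dx":-0.02,"dy":0,"dz":0,"wx":0,"wy":0,"wz":0,"jaw":0.9},{"dx":-0.02,"dy":0,"dz":0,"wx":0,"wy":0,"wz":0,"jaw":0.9},{"dx":-0.02,"dy":0,"dz":0,"wx":0,"wy":0,"wz":0,"jaw":0.9},{"dx":-0.02,"dy":0,"dz":0,"wx":0,"wy":0,"wz":0,"jaw":0.9}])

```text
clock: 19.75
ee_pos: [0.5611, -0.1147, 0.0304]
ee_rot: [[0.239, 0.971, -0.0], [0.971, -0.239, -0.0], [-0.0, -0.0, -1.0]]
contact_force: [0.4, 2.4, -1.2]
finger_gap: 0.0256
finger_force: 35.0
```

```bash
python3 tgt.py
```

```text
TCP S,N,z mm [ 23.5079 572.2559  30.3543] yaw 76.18693407461859 tilt [-0.0002 -0.    ] F ax,n,z 2.413405634075103 -0.22362625551666093 -1.2176848118452102 T [ 0.2721 -0.0038 -0.0287] gap 0.02560329817599612 t 19.75
```

>>> carry_out(rows=[{"dx":-0.004,"dy":0,"dz":0,"wx":0,"wy":0,"wz":0,"jaw":0.9},{"dx":-0.008,"dy":0,"dz":0,"wx":0,"wy":0,"wz":0,"jaw":0.9},{"dx":-0.012,"dy":0,"dz":0,"wx":0,"wy":0,"wz":0,"jaw":0.9},{"dx":-0.016,"dy":0,"dz":0,"wx":0,"wy":0,"wz":0,"jaw":0.9},{"dx":-0.016,"dy":0,"dz":0,"wx":0,"wy":0,"wz":0,"jaw":0.9},{"dx":-0.016,"dy":0,"dz":0,"wx":0,"wy":0,"wz":0,"jaw":0.9},{"dx":-0.016,"dy":0,"dz":0,"wx":0,"wy":0,"wz":0,"jaw":0.9},{"dx":-0.016,"dy":0,"dz":0,"wx":0,"wy":0,"wz":0,"jaw":0.9}])

```text
clock: 20.55
ee_pos: [0.5604, -0.1177, 0.0303]
ee_rot: [[0.239, 0.971, -0.0], [0.971, -0.239, -0.0], [-0.0, -0.0, -1.0]]
contact_force: [-0.2, 2.2, -1.0]
finger_gap: 0.0256
finger_force: 35.0
```

```bash
python3 tgt.py
```

```text
TCP S,N,z mm [ 20.3809 572.2381  30.3275] yaw 76.19122466497573 tilt [-0.0001 -0.0001] F ax,n,z 2.086016843525062 -0.7603269400889415 -1.0121320237090896 T [ 0.3733 -0.0529 -0.0416] gap 0.025615585568956246 t 20.55
```

>>> carry_out(rows=[{"dx":-0.003,"dy":0,"dz":0,"wx":0,"wy":0,"wz":0,"jaw":0.9},{"dx":-0.006,"dy":0,"dz":0,"wx":0,"wy":0,"wz":0,"jaw":0.9},{"dx":-0.009,"dy":0,"dz":0,"wx":0,"wy":0,"wz":0,"jaw":0.9},{"dx":-0.012,"dy":0,"dz":0,"wx":0,"wy":0,"wz":0,"jaw":0.9},{"dx":-0.012,"dy":0,"dz":0,"wx":0,"wy":0,"wz":0,"jaw":0.9},{"dx":-0.012,"dy":0,"dz":0,"wx":0,"wy":0,"wz":0,"jaw":0.9},{"dx":-0.012,"dy":0,"dz":0,"wx":0,"wy":0,"wz":0,"jaw":0.9},{"dx":-0.012,"dy":0,"dz":0,"wx":0,"wy":0,"wz":0,"jaw":0.9}])

```text
clock: 21.35
ee_pos: [0.5598, -0.12, 0.0303]
ee_rot: [[0.239, 0.971, -0.0], [0.971, -0.239, 0.0], [-0.0, -0.0, -1.0]]
contact_force: [-0.4, 3.2, -1.6]
finger_gap: 0.0259
finger_force: 35.0
```

```bash
python3 tgt.py
```

```text
TCP S,N,z mm [ 18.0008 572.2495  30.3434] yaw 76.18947797281776 tilt [-0.     -0.0001] F ax,n,z 3.0346939772029042 -1.1359490483637156 -1.5694309308174839 T [ 0.4427 -0.0106  0.0133] gap 0.025921354455396152 t 21.35
```

>>> carry_out(rows=[{"dx":-0.002,"dy":0,"dz":0,"wx":0,"wy":0,"wz":0,"jaw":0.9},{"dx":-0.004,"dy":0,"dz":0,"wx":0,"wy":0,"wz":0,"jaw":0.9},{"dx":-0.006,"dy":0,"dz":0,"wx":0,"wy":0,"wz":0,"jaw":0.9},{"dx":-0.008,"dy":0,"dz":0,"wx":0,"wy":0,"wz":0,"jaw":0.9},{"dx":-0.008,"dy":0,"dz":0,"wx":0,"wy":0,"wz":0,"jaw":0.9},{"dx":-0.008,"dy":0,"dz":0,"wx":0,"wy":0,"wz":0,"jaw":0.9},{"dx":-0.008,"dy":0,"dz":0,"wx":0,"wy":0,"wz":0,"jaw":0.9},{"dx":-0.008,"dy":0,"dz":0,"wx":0,"wy":0,"wz":0,"jaw":0.9}])

```text
clock: 22.15
ee_pos: [0.5594, -0.1217, 0.0303]
ee_rot: [[0.239, 0.971, -0.0], [0.971, -0.239, -0.0], [-0.0, 0.0, -1.0]]
contact_force: [0.4, 0.8, -1.5]
finger_gap: 0.0257
finger_force: 35.0
```

```bash
python3 tgt.py
```

```text
TCP S,N,z mm [ 16.3065 572.2913  30.3493] yaw 76.18857217421576 tilt [-0.0002  0.    ] F ax,n,z 0.9061735457465611 0.21337513582821419 -1.497473517365627 T [ 0.1092  0.0494 -0.0284] gap 0.02565607725856256 t 22.15
```

>>> carry_out(rows=[{"dx":-0.002,"dy":0,"dz":0,"wx":0,"wy":0,"wz":0,"jaw":0.9},{"dx":-0.004,"dy":0,"dz":0,"wx":0,"wy":0,"wz":0,"jaw":0.9},{"dx":-0.004,"dy":0,"dz":0,"wx":0,"wy":0,"wz":0,"jaw":0.9},{"dx":-0.004,"dy":0,"dz":0,"wx":0,"wy":0,"wz":0,"jaw":0.9},{"dx":-0.004,"dy":0,"dz":0,"wx":0,"wy":0,"wz":0,"jaw":0.9},{"dx":-0.004,"dy":0,"dz":0,"wx":0,"wy":0,"wz":0,"jaw":0.9},{"dx":-0.004,"dy":0,"dz":0,"wx":0,"wy":0,"wz":0,"jaw":0.9},{"dx":-0.004,"dy":0,"dz":0,"wx":0,"wy":0,"wz":0,"jaw":0.9}])

```text
clock: 22.95
ee_pos: [0.5593, -0.1222, 0.0303]
ee_rot: [[0.239, 0.971, -0.0], [0.971, -0.239, 0.0], [0.0, -0.0, -1.0]]
contact_force: [1.2, 4.9, -1.8]
finger_gap: 0.0257
finger_force: 35.0
```

```bash
python3 tgt.py
python3 - <<'E'
from h import *
for c in("scene","top","wrist"):
    im,d=save(c,"x"+c)
    for r in env.place_of(c,"sleeve_mid")[:2]: print(c,r["conf"],W(c,r["position"]))
E
```

```text
TCP S,N,z mm [ 15.7452 572.2465  30.3358] yaw 76.19105665965849 tilt [ 0.0002 -0.0001] F ax,n,z 5.008871497119732 0.019969102770677108 -1.818513175410142 T [ 0.6514 -0.0512 -0.0594] gap 0.025682254682014443 t 22.95
```

>>> carry_out(rows=[{"dx":-0.002,"dy":0,"dz":0,"wx":0,"wy":0,"wz":0,"jaw":0.9},{"dx":-0.004,"dy":0,"dz":0,"wx":0,"wy":0,"wz":0,"jaw":0.9},{"dx":-0.004,"dy":0,"dz":0,"wx":0,"wy":0,"wz":0,"jaw":0.9},{"dx":-0.004,"dy":0,"dz":0,"wx":0,"wy":0,"wz":0,"jaw":0.9},{"dx":-0.004,"dy":0,"dz":0,"wx":0,"wy":0,"wz":0,"jaw":0.9},{"dx":-0.004,"dy":0,"dz":0,"wx":0,"wy":0,"wz":0,"jaw":0.9},{"dx":-0.004,"dy":0,"dz":0,"wx":0,"wy":0,"wz":0,"jaw":0.9},{"dx":-0.004,"dy":0,"dz":0,"wx":0,"wy":0,"wz":0,"jaw":0.9}])

```text
clock: 24.05
ee_pos: [0.5592, -0.1223, 0.0303]
ee_rot: [[0.239, 0.971, 0.0], [0.971, -0.239, 0.001], [0.001, -0.0, -1.0]]
contact_force: [2.1, 8.4, -2.7]
finger_gap: 0.0257
finger_force: 35.0
```

```bash
python3 tgt.py
```

```text
TCP S,N,z mm [ 15.6613 572.1994  30.2992] yaw 76.19768737822322 tilt [ 0.0013 -0.0001] F ax,n,z 8.611130534596613 0.02877166912396406 -2.682095228517858 T [ 1.2584 -0.3338  0.0148] gap 0.025664978036901747 t 24.05
```

Hard stop felt after a force drop, so it has probably locked. I'll check with a gentle pull.

>>> carry_out(rows=[{"dx":0.004,"dy":0,"dz":0,"wx":0,"wy":0,"wz":0,"jaw":0.9},{"dx":0.008,"dy":0,"dz":0,"wx":0,"wy":0,"wz":0,"jaw":0.9},{"dx":0.012,"dy":0,"dz":0,"wx":0,"wy":0,"wz":0,"jaw":0.9},{"dx":0.016,"dy":0,"dz":0,"wx":0,"wy":0,"wz":0,"jaw":0.9},{"dx":0.016,"dy":0,"dz":0,"wx":0,"wy":0,"wz":0,"jaw":0.9},{"dx":0.016,"dy":0,"dz":0,"wx":0,"wy":0,"wz":0,"jaw":0.9},{"dx":0.016,"dy":0,"dz":0,"wx":0,"wy":0,"wz":0,"jaw":0.9},{"dx":0.016,"dy":0,"dz":0,"wx":0,"wy":0,"wz":0,"jaw":0.9}])

```text
clock: 24.85
ee_pos: [0.5598, -0.1203, 0.0304]
ee_rot: [[0.239, 0.971, 0.0], [0.971, -0.239, -0.001], [-0.001, 0.0, -1.0]]
contact_force: [-1.6, -3.9, -0.6]
finger_gap: 0.0256
finger_force: 35.0
```

```bash
python3 tgt.py
```

```text
TCP S,N,z mm [ 17.6687 572.3352  30.4114] yaw 76.18668302703064 tilt [-0.0005  0.0002] F ax,n,z -4.15942669542064 -0.6341291181242348 -0.6298372344805994 T [-0.6966  0.3313 -0.028 ] gap 0.025613021071366447 t 24.85
```

The pull is resisted at −4 N, so it is locked. I'll relax, release and lift away.

>>> carry_out(rows=[{"dx":-0.005,"dy":0,"dz":0,"wx":0,"wy":0,"wz":0,"jaw":0.9},{"dx":-0.005,"dy":0,"dz":0,"wx":0,"wy":0,"wz":0,"jaw":0.9},{"dx":-0.005,"dy":0,"dz":0,"wx":0,"wy":0,"wz":0,"jaw":0.5},{"dx":-0.005,"dy":0,"dz":0,"wx":0,"wy":0,"wz":0,"jaw":0.2},{"dx":-0.005,"dy":0,"dz":0,"wx":0,"wy":0,"wz":0,"jaw":0.1},{"dx":-0.005,"dy":0,"dz":0,"wx":0,"wy":0,"wz":0,"jaw":0.1},{"dx":-0.005,"dy":0,"dz":0,"wx":0,"wy":0,"wz":0,"jaw":0.1},{"dx":-0.005,"dy":0,"dz":0,"wx":0,"wy":0,"wz":0,"jaw":0.1}])

```text
clock: 25.65
ee_pos: [0.5596, -0.1209, 0.0304]
ee_rot: [[0.239, 0.971, 0.0], [0.971, -0.239, -0.0], [-0.0, 0.0, -1.0]]
contact_force: [0.2, 0.2, 0.1]
finger_gap: 0.0712
finger_force: 0.0
```

>>> carry_out(rows=[{"dx":0,"dy":0,"dz":-0.05,"wx":0,"wy":0,"wz":0,"jaw":0.1},{"dx":0,"dy":0,"dz":-0.15,"wx":0,"wy":0,"wz":0,"jaw":0.1},{"dx":0,"dy":0,"dz":-0.3,"wx":0,"wy":0,"wz":0,"jaw":0.1},{"dx":0,"dy":0,"dz":-0.5,"wx":0,"wy":0,"wz":0,"jaw":0.1},{"dx":-0.1,"dy":0,"dz":-0.7,"wx":0,"wy":0,"wz":0,"jaw":0.1},{"dx":-0.25,"dy":0,"dz":-0.8,"wx":0,"wy":0,"wz":0,"jaw":0.1},{"dx":-0.3,"dy":0,"dz":-0.8,"wx":0,"wy":0,"wz":0,"jaw":0.1},{"dx":-0.3,"dy":0,"dz":-0.8,"wx":0,"wy":0,"wz":0,"jaw":0.1}])

```text
clock: 26.45
ee_pos: [0.5448, -0.18, 0.1902]
ee_rot: [[0.241, 0.971, -0.0], [0.971, -0.241, 0.0], [0.0, -0.0, -1.0]]
contact_force: [-0.6, 0.8, -0.4]
finger_gap: 0.0795
finger_force: 0.0
```

```bash
python3 tgt.py
python3 - <<'E'
from coup import *
im,d=save("wrist","w9"); coupler(d)
cv2.imwrite("pics/w9c.png",cv2.resize(im[40:240,160:370,::-1],None,fx=2.8,fy=2.8,interpolation=cv2.INTER_CUBIC))
E
```

```text
TCP S,N,z mm [-43.8163 572.053  190.1811] yaw 76.07544593528198 tilt [ 0.0001 -0.0002] F ax,n,z 0.6242130025738802 -0.7489643291038377 -0.39174212215598647 T [-0.0526  0.0958 -0.0128] gap 0.07954997565109423 t 26.45
R 17.5 901 axis N,z [571.3  50.2] N mid 571.9687822696033
R 12 139 axis N,z [571.2  56.3] N mid 571.6558895299113
(-64, 70.7) (-61, 68.2) (-58, 60.9) (-55, 60.6) (-52, 60.8) (-49, 60.8) (-46, 61.8) (-43, 66.3) (-40, 66.3) (-37, 66.2) (-34, 66.3) (-31, 66.2) (-28, 66.3) (-25, 66.6) (-22, 67.1) (-19, 61.2) (-16, 61.9) (-13, 62.9) (-10, 55.6)
```

View pics/w9c.png

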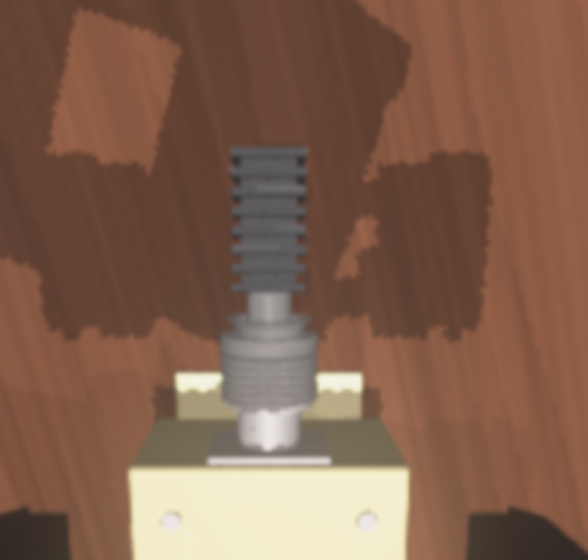

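The sleeve is forward (crop 268,360) and the termination is locked in the coupler (body at 268,220). The gripper is clear of it, so I'm handing in.

```bash
python3 -c "
from bench import env
print(env.sign_off())"
```

```text
the job is handed in; nothing more can be done
None
```

The job is handed in: I drew the sleeve back until it stayed, pushed the grooved termination in until the sleeve sprang forward and locked it (peak reading about 9 N), confirmed the lock with a gentle pull, and let go; it took about 26.5 s of the 72 s.

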